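# Unlock the medicine box and hold the latch back

### The arm

A 7-joint arm with a two-finger parallel gripper is mounted at the origin on the work surface. World frame = base frame: x ahead of the robot, y to its left, z up, the work surface at z = 0. Lengths are in mm, angles in rad, forces in N, time in s.
With the tool pointing down it reaches from about 425 to 1025 mm from the base axis. Payload 9.4 kg.
Tool frame: the origin (TCP) lies on the centre line of the jaws, within the pads' length; the fingertips stand robot.finger_overhang ahead of it and the grasp point (between the pads) lies 5 mm behind it (robot.finger_overhang is the distance from the TCP to the fingertips, in mm); z points along the fingers, y is the line along which they close (so a half turn about z gives the same grasp; the last joint's range is limited). The gripper opens to 85 mm and grips with 20 to 120 N. Pads are 22 mm wide; open, the fingers measure 114 mm over their backs; the gripper's body (76 mm by 85 mm) begins 54 mm behind the grasp point. The pads swing forward as they close: fully open they stand 13 mm farther back than shut.
Start: joints at [1.271, 0.599, -0.003, 1.599, 0.002, 0.943, -0.08], TCP at [160.188, -707.081, 245.275] pointing down, gripper open.
Joint ranges: [-2.57, 2.57], [-0.35, 1.97], [-1.29, 1.29], [0.11, 2.56], [-1.05, 4.19], [0.11, 1.86], [-2.63, 2.63]. Speed limits (rad/s): [2.22, 2.22, 3.01, 3.01, 3.14, 3.14, 3.14].

### API

Orientations are given as a rotation vector (axis times angle).
In Python, from workcell import robot, vision, ticket, finder gives the robot as it stands.
- The arm moves only by the tool move_arm, never from a script. Its argument "rows" is a list of rows, each a list of 4 numbers: the shift along the tool's x, y, z in mm, then the turn about the tool's z in rad. A call has exactly 5 rows; each row is the pose to reach, as a shift and turn from the pose commanded when the call began, along the tool's axes at that moment; what a row does not reach only later rows make up. A row lasts 1/12 s, in which the tool goes at most 41.7 mm and 7.16 degrees, less where a joint would pass 70% of its speed; a pose out of reach is approached as far as the arm can. A call with a gripper value outside its range is refused whole. "gripper" is the opening, from 0 (shut) to 1 (fully open), set as the call begins (left out, the last holds). The fingers move at their own pace and stop on an object; "grip_force" is the grip in N (left out, the last holds). Time passes only in rows, so rows that repeat a pose let the fingers close, or fill a call up. It gives the time, the measured TCP pose, the force, the opening and the grip force at its end, in the units of the state.
- robot.sense(): the state, without advancing time (a new reading comes with each control period).
- vision.camera(name): name is "side" or "top"; returns the picture (400x640x3 uint8, blue, green, red); there is no depth.
- vision.get_calibration(name): a dict with "camera_matrix" (3x3 intrinsics, pixels), "position" and "orientation" of the camera in the world. Camera axes: x right, y up, looking along -z (the intrinsics and any distortion apply to the point x, -y, -z); pixel columns grow to the right and rows downward; lengths in mm; the calibration is good to about 2 mm. A picture is of the moment at which its call begins. get_calibration takes no time and is no camera call.
- ticket.close_job(): hands the job in; it is judged then, once.
Trained networks look in the newest picture that a camera, given by its name, has taken for a name from the list of things; names that differ only in an ending like _2 or _b are one class to them, and where a whole thing is asked for, a point or a joint stands for the part that bears it (a point fixed in the world has none). Each returns a list of dicts, best first, with "score" (0 to 1); they miss things now and then, are a little off and sometimes report something else, mostly with a low value. They report only what shows in the picture. A call takes as long as a camera call.
- finder.find_in(camera, target): "pixel" ([column, row] in pixels, amid what is visible of it).
The state is a dict: "time_s": time; "qpos": joint angles; "dq": joint speeds; "joint_efforts": joint torques, N m; "tcp_pos": TCP position; "eef_rot": TCP orientation; "wrist_force": force on the tool from outside, world axes, zero at the start; "moment": the same for the moment, N m; "grip_width": finger opening in mm; "grip_force": force on a finger pad.
Only numpy, scipy, OpenCV 4.12 (cv2) and the standard library are available. Lean on these libraries where they do the work, as an engineer would, in place of code of your own. Each camera call takes 0.05 s, during which the arm holds its last target. There are 200 camera calls.

### The job

Take the key with the red head off the key rail, put it all the way into the lock on the lid of the white medicine box, wiggling it past the sticky pins instead of forcing it, then turn it a quarter turn clockwise to the stop. The lock springs back when let go, so finish still gripping the key and holding it turned, so that I can lift the lid. Leave the other keys on their hooks, and the pill bottle and the mug where they stand.

Things in the scene. Friction and masses are not known exactly. Their poses are not given: they have to be found in the camera images.
- key_red: the key to use: red plastic head, 28 g, hanging blade down on one hook. Origin: middle of the shoulder's underside (seating plane); z up to the head, y across its width, x through it. Head 28 (y) x 10 mm (x), z 5 to 41 mm, flat sides: pinch its 28 mm width from above. The hook lies in a window 10 wide x 12 high (z 23 to 35). Shoulder 20 (y) x 8 mm (x), z 0 to 5. Same either way round
- key_red_tip (a point): point of the red key's blade, 30 mm below its origin. Axes as the key. The steel blade is 10 mm wide (y) x 3 mm thick (x), its last 2.7 mm a blunt symmetrical V across the width
- key_blue: a key of the same shape with a blue head on another hook; leave it hanging
- key_yellow: a key of the same shape with a yellow head on another hook; leave it hanging
- key_rail: fixed dark wooden key rail on the worktop. Origin: middle of the underside. Base 100 (x) x 320 (y) x 16 mm; rail along y, x 24 to 36 mm, z 112 to 124 mm, on two posts at y +-150 mm, as high as the rail. Three hooks point to -x, at y -85, 0 and +85 mm; the keys hang on them, head width along y
- hook_mid (a point): axis of the middle hook where its key hangs: x -1, z 118 mm in the rail's frame, whose axes it has. Hooks: round steel 4.4 mm thick, bent up 45 degrees from x -10 mm, tip end at x -16 mm, 3.5 mm higher. A head hangs by its window's top edge. To take a key off: lift 5.5 mm (the window allows 7.5), draw it 30 mm or more to -x, then raise it
- med_box: white steel lock box, 188 (x) x 258 (y) x 90 mm high, heavy, does not move. Origin: middle of the underside, z up. The lock stands in the lid at x -52, y 0 mm, its collar 33 mm across and 6 mm above the lid. A carry handle along y at x 35 mm rises 13 mm above the lid
- lock_face (a point): middle of the keyway's mouth, in the top face of the brass cylinder, 96 mm above the worktop. Axes of the box. At rest the keyway is 12 mm long along x, 4.6 mm wide along y, straight down, its mouth bevelled 1.5 to 2 mm at 45 degrees. Three sticky wafers reach in from its short ends (+x, -x, +x) 9, 16 and 25.5 mm down, to 1 mm past the middle. Key home: shoulder on this face
- lock_plug (a joint): turn of the cylinder, rad: 0 at rest, grows clockwise seen from above, stop at 1.50, sprung back to 0 (0.03 N m at rest, 0.08 at the stop); blade play about 0.15 rad; barred until the key is some 3 mm from home. A straight push stalls on each wafer; pressing lightly (5 to 10 N), rock the key end to end of the keyway (+-1 mm, under 10 N): a wafer stays where pushed and the key sinks
- pill_bottle: amber pill jar, 42 mm across, 75 mm high, on the worktop; leave it. Origin: centre of its underside
- mug: blue mug, 76 mm across, 90 mm high, on the worktop; leave it. Origin: centre of its underside

How it is judged (in metres and radians):
On the way, in this order (a step that is already met when the one before it is completed fails the run):
1. the red key is off the rail, in the fingers and clear of its hook (distance of key_red from where it was at the start of the episode above 0.05 m and contact force between key_red and the fingers above 1 N and contact force between key_red and key_rail below 0.01 N), for 0.1 s.
2. the red key is fully home in the lock, not yet turned (z of key_red in the frame of lock_face below 0.0025 m and horizontal distance between key_red and lock_face below 0.004 m and value of joint lock_plug below 0.4 rad), for 0.05 s.
3. the key is turned a quarter turn and held there (value of joint lock_plug above 1.25 rad and z of key_red in the frame of lock_face below 0.003 m), for 0.3 s.
At the end, for the whole second after the job is handed in: Through the last second: fingers grip the red key (over 2 N); key home (shoulder within 3 mm of the face, 4 mm of its middle, upright within 0.15 rad); cylinder held at 1.25 rad or more; other keys hanging on their hooks; bottle and mug upright, within 20 mm of where they were (all of step 3 and horizontal distance between key_red and lock_face below 0.004 m and angle between the z axis of key_red and the z axis of lock_face, either way round below 0.15 rad and contact force between key_red and the fingers above 2 N and height (world z) of each of key_blue, key_yellow above 0.075 m and distance of each of pill_bottle, mug from where it was at the start of the episode below 0.02 m and angle between each of pill_bottle, mug's own z axis and vertical below 0.2 rad); the arm keeps its last pose, push and grip.
It fails at once if the key was forced into the lock (more than 60 N between them with the cylinder not yet turning) (contact force between key_red and med_box above 60 N and value of joint lock_plug below 0.15 rad).
It fails at once if another key came off its hook (height (world z) of any of key_blue, key_yellow below 0.07 m).
It fails at once if the pill bottle or the mug was knocked (distance of any of pill_bottle, mug from where it was at the start of the episode above 0.03 m).
It also fails if it takes over 72 s, if anything falls off the work surface, if the arm or the gripper's body presses on something with over 40 N, if the wrist force passes 120 N, or if a joint passes its speed limit or range.

## Working session

There is one attempt and no reset: what is moved stays moved. The work goes in short steps, Python scripts to look and compute and a tool call to move; the robot and the scene stay as the last step left them, time stands still between calls to the robot, and variables do not carry over. Pictures are saved under pics/ and viewed, at most 10 in all, crops included, and the job is handed in when it is done.

Besides the shell and the picture viewer there is one more tool, called after "Request:" as a command line: name --pt "numbers of a row" for each row, then --argument value for the rest. move_arm: Moves the arm, as the interface text tells. Its arguments: {"type":"object","properties":{"rows":{"type":"array"},"gripper":{"type":"number"},"grip_force":{"type":"number"}},"required":["rows"]}

```bash
ls; mkdir -p pics; python3 - <<'E'
from workcell import robot, vision, finder
import cv2, numpy as np
s=robot.sense(); print(s, robot.finger_overhang)
for c in ("side","top"):
    im=vision.camera(c); cv2.imwrite(f"pics/{c}0.png",im)
    k=vision.get_calibration(c); print(c,k)
    for t in ("key_red","key_blue","key_yellow","key_rail","med_box","lock_face","lock_plug","pill_bottle","mug","hook_mid","key_red_tip"):
        try: print(t,[(np.round(d["pixel"]),round(d["score"],2)) for d in finder.find_in(c,t)[:2]])
        except Exception as e: print(t,e)
E
```

```text
pics
{'time_s': 0.0, 'qpos': array([ 1.27134109,  0.60014148, -0.00252598,  1.6001449 ,  0.00180128,
        0.94288676, -0.07978529]), 'dq': array([ 9.65443850e-04,  1.77089002e-04,  1.57227427e-03,  6.31149182e-04,
        8.31989588e-05, -3.53904654e-04, -8.33087612e-04]), 'joint_efforts': array([-5.86076851e-06, -7.76454949e+01,  1.56528354e+00, -2.58003438e+01,
        1.24764524e-02,  9.10166244e-03, -2.43369561e-05]), 'tcp_pos': array([ 160.03931777, -706.64906602,  244.40000348]), 'eef_rot': array([-3.12058230e+00, -3.49101733e-01,  5.16283809e-04]), 'wrist_force': array([-0.29628522, -0.19469081, -0.10299324]), 'moment': array([-0.00452868, -0.03882368, -0.01723671]), 'grip_force': 0.0, 'grip_width': 85.60282983119997} 14.0
side {'camera_matrix': array([[456.51197396,   0.        , 315.90011954],
       [  0.        , 456.51197396, 202.70933335],
       [  0.        ,   0.        ,   1.        ]]), 'position': array([ 36.21626823, 593.63131924, 720.01502909]), 'orientation': array([ 0.42607747, -0.99865305, -2.12771698])}
key_red [(array([220., 264.]), 0.8)]
key_blue [(array
[... 505 characters left out ...]
      [  0.        ,   0.        ,   1.        ]]), 'position': array([ 411.17001165,   57.09105986, 1273.82296008]), 'orientation': array([ 0.1355064 , -0.11781598, -1.55525052])}
key_red [(array([250., 221.]), 0.18)]
key_blue [(array([280., 216.]), 0.63)]
key_yellow [(array([282., 218.]), 0.68), (array([253., 220.]), 0.54)]
key_rail [(array([256., 228.]), 0.9), (array([251., 221.]), 0.66)]
med_box [(array([413., 224.]), 0.93)]
lock_face [(array([410., 224.]), 0.83)]
lock_plug [(array([420., 242.]), 0.63), (array([412., 223.]), 0.56)]
pill_bottle [(array([356., 291.]), 0.77), (array([281., 218.]), 0.52)]
mug [(array([356., 136.]), 0.79)]
hook_mid [(array([255., 226.]), 0.75)]
key_red_tip []
```

```bash
python3 - <<'E'
import cv2
a=cv2.imread("pics/side0.png"); cv2.imwrite("pics/s_crop.png",cv2.resize(a[120:310,180:450],None,fx=2.95,fy=2.95,interpolation=cv2.INTER_CUBIC))
a=cv2.imread("pics/top0.png"); cv2.imwrite("pics/t_crop.png",cv2.resize(a[110:310,210:476],None,fx=3,fy=3,interpolation=cv2.INTER_CUBIC))
E
```

```text
(no output)
```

View pics/s_crop.png

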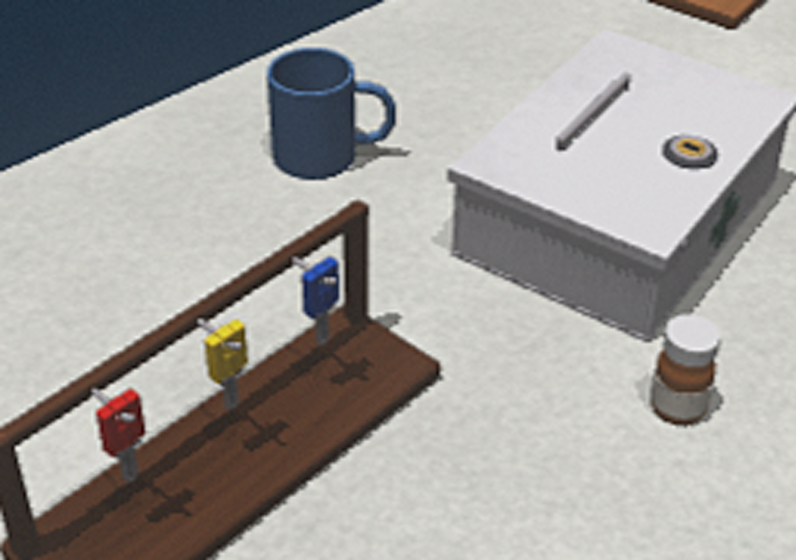

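View pics/t_crop.png

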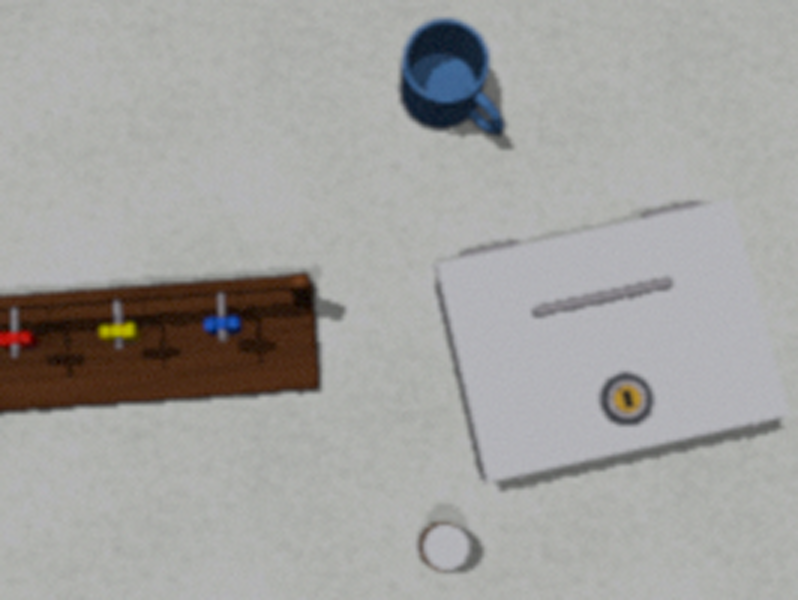

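The side view shows the red key at about (221,264), yellow (257,239), blue (288,218), and the lock at (414,170), with the mug and bottle well away. In the top view the red key is at about (215,223) and the lock at (419,243). The finder's red hit at (250,221) in the top view is really the yellow key, so I'll segment by colour.

```bash
cat > h.py <<'E'
import cv2, numpy as np
from scipy.spatial.transform import Rotation as R
from scipy.optimize import least_squares
from workcell import robot, vision, ticket, finder
CAL={c:vision.get_calibration(c) for c in ("side","top")}
def proj(c,P):
    k=CAL[c]; M=R.from_rotvec(k["orientation"]).as_matrix()
    p=(np.atleast_2d(P)-k["position"])@M; p=p*[1,-1,-1]
    q=p@k["camera_matrix"].T; return q[:,:2]/q[:,2:]
def tri(pa,pb):
    f=lambda X:np.r_[proj("side",X)[0]-pa,proj("top",X)[0]-pb]
    r=least_squares(f,[600,0,100]); return r.x,r.fun
def atz(c,px,z):
    r=least_squares(lambda X:proj(c,[*X,z])[0]-px,[600,0]); return r.x
def cent(im,hue,box,smin=110,vmin=50):
    x0,y0,x1,y1=box; h=cv2.cvtColor(im[y0:y1,x0:x1],cv2.COLOR_BGR2HSV).astype(int)
    d=np.abs((h[...,0]-hue+90)%180-90)
    m=((d<10)&(h[...,1]>smin)&(h[...,2]>vmin)).astype(np.uint8)
    n,l,s,ce=cv2.connectedComponentsWithStats(m)
    if n<2: return None
    i=1+np.argmax(s[1:,4]); return ce[i]+[x0,y0],s[i,4],s[i,:4]
E
python3 - <<'E'
from h import *
S=cv2.imread("pics/side0.png");T=cv2.imread("pics/top0.png")
o={}
for n,hue,bs,bt in (("r",0,(200,240,240,290),(195,205,235,245)),("y",28,(240,220,275,265),(235,205,265,240)),("b",115,(275,200,305,245),(270,205,300,240)),("lock",20,(400,160,430,185),(405,230,435,255))):
    a=cent(S,hue,bs);b=cent(T,hue,bt);print(n,a,b)
    if a and b: o[n]=(a[0],b[0]);print(tri(a[0],b[0]))
# rail fit
box=np.array([[x,y,z] for x in(-5,5) for y in(-14,14) for z in(5,41)],float)
def cen(c,P):
    q=cv2.convexHull(proj(c,P).astype(np.float32)*16);m=cv2.moments(q);return np.array([m["m10"],m["m01"]])/m["m00"]/16
names=[n for n in"ryb" if n in o]
for sgn in(1,-1):
  def f(p):
    X,Y,yaw,Z=p;c,s=np.cos(yaw),np.sin(yaw);r=[]
    for n,y in zip("ryb",(85*sgn,0,-85*sgn)):
        if n not in o: continue
        P=(box+[-1,y,Z])@np.array([[c,-s,0],[s,c,0],[0,0,1]]).T+[X,Y,0]
        r+=[*(cen("side",P)-o[n][0]),*(cen("top",P)-o[n][1])]
    return np.array(r)
  r=least_squares(f,[480,200,0,85]);print(sgn,r.x,r.fun.round(2))
# lid corners from the top picture (crop/3+offset)
cr=np.array([[438,264],[728,201],[783,418],[487,480]])/3+[210,110]
print([atz("top",p,90).round(1) for p in cr])
hd=np.array([[535,312],[670,284]])/3+[210,110]; e=[atz("top",p,103) for p in hd];print(e)
for n,p in(("bottle",(149,182)),): print(n,atz("top",np.array([447,546])/3+[210,110],75)); print("mug",atz("top",np.array([446,65])/3+[210,110],90))
E
```

```text
r (array([220.43835616, 262.79908676]), np.int32(219), array([13, 12, 16, 22], dtype=int32)) (array([215.01111111, 222.76666667]), np.int32(90), array([12, 14, 17,  8], dtype=int32))
(array([559.64981324, 338.0872221 , 108.5564151 ]), array([ 0.07323939,  0.01524505, -0.07450876, -0.07216765]))
y (array([256.09452736, 238.63681592]), np.int32(201), array([10,  8, 14, 22], dtype=int32)) (array([249.09195402, 220.10344828]), np.int32(87), array([ 7, 12, 15,  7], dtype=int32))
(array([566.95673103, 253.51507847, 108.53882455]), array([-0.05034734, -0.0099441 ,  0.04635831,  0.04836654]))
b (array([287.91666667, 216.66666667]), np.int32(132), array([ 8,  7, 12, 21], dtype=int32)) (array([283.51612903, 217.41935484]), np.int32(62), array([ 8, 10, 12,  6], dtype=int32))
(array([574.66222727, 168.4293574 , 108.82225685]), array([-0.01750272, -0.00328759,  0.0146564 ,  0.01637359]))
lock (array([414. , 169.4]), np.int32(30), array([10,  7,  9,  6], dtype=int32)) (array([418.67924528, 242.64150943]), np.int32(53), array([10,  9,  9,  8], dtype=int32))
(array([ 517.35994449, -166.62788884,   96.0434617 ]), array([ 0.05242803,  0.00764876, -0.03093354, -0.04711104]))
1 [5.80567631e+02 2.40637645e+02 1.00947092e-01 5.40289894e+01] [ 4.57  4.61  8.04 -2.88  2.52  4.9   7.26 -3.19  0.83  5.45  6.12 -3.47]
-1 [ 569.80909144  252.584942   -524.5639615    74.05603573] [-0.18  2.76  1.26 -1.18 -0.52  2.92  1.1  -0.9  -0.7   3.38  0.59 -0.6 ]
[array([629. , -11.9]), array([ 685.9, -257.4]), array([ 502.7, -296.9]), array([448.9, -52.4])]
[array([587.02420716, -91.51303641]), array([ 611.77923993, -203.67567322])]
bottle [394.79240319 -20.55516052]
mug [803.53707869 -18.54524501]
```

```bash
cat >> h.py <<'E'
def yaw_y():
    s=robot.sense(); M=R.from_rotvec(s["eef_rot"]).as_matrix(); return s,M,np.arctan2(M[1,1],M[0,1])
def plan(xyz=None,yaw=None):
    s,M,y=yaw_y(); print("t",round(s["time_s"],2),"tcp",s["tcp_pos"].round(2),"yaw",round(y,4),"tilt",M[:2,2].round(4),"F",s["wrist_force"].round(1),"w",round(s["grip_width"],1),"gf",round(s["grip_force"],1),"j7",round(s["qpos"][6],2))
    if xyz is not None: print(" shift",(M.T@(np.array(xyz)-s["tcp_pos"])).round(2), end=" ")
    if yaw is not None: print(" turn",round(-(yaw-y),4))
E
python3 - <<'E'
from h import *
box=np.array([[x,y,z] for x in(-5,5) for y in(-14,14) for z in(5,41)],float)
def cen(c,P):
    q=proj(c,P);q0=q.mean(0);h=cv2.convexHull(((q-q0)*1).astype(np.float32));m=cv2.moments(h);return np.array([m["m10"],m["m01"]])/m["m00"]+q0
for nm,y,t in(("r",85,(559.65,338.09,108.56)),("y",0,(566.96,253.52,108.54)),("b",-85,(574.66,168.43,108.82))):
    g=np.array(t);yaw=.0884;c,s=np.cos(yaw),np.sin(yaw)
    P=(box-[0,0,23])@np.array([[c,-s,0],[s,c,0],[0,0,1]]).T+g
    e,_=tri(cen("side",P),cen("top",P));print(nm,"corrected head centre",(g-(e-g)).round(2))
s=robot.sense();plan()
# path in tool frame at start: world waypoints
M=R.from_rotvec(s["eef_rot"]).as_matrix()
for w in((420,-500,245),(560,-200,245),(600,150,245),(560,338,200)): print(w,(M.T@(np.array(w)-s["tcp_pos"])).round(0))
E
```

```text
r corrected head centre [559.63 337.95 108.22]
y corrected head centre [566.93 253.38 108.23]
b corrected head centre [574.62 168.3  108.54]
t 1.2 tcp [ 160.19 -707.08  245.28] yaw -1.3479 tilt [-0.0001 -0.    ] F [ 0.1 -0.4 -0.4] w 85.3 gf 0.0 j7 -0.08
(420, -500, 245) [ 299. -145.    0.]
(560, -200, 245) [ 502. -406.    0.]
(600, 150, 245) [ 618. -739.    0.]
(560, 338, 200) [ 621. -931.   45.]
```

Request:
move_arm --pt "10 -1 0 -0.02" --pt "20 -2 0 -0.05" --pt "40 0 0 -0.1" --pt "60 0 0 -0.15" --pt "80 0 0 -0.2" --gripper 0.7 --grip_force 80

```text
time_s: 1.62
tcp_pos: [241.7, -688.5, 245.3]
eef_rot: [3.069, 0.67, 0.002]
wrist_force: [0.4, -0.6, 0.0]
grip_width: 59.3
grip_force: 0.0
```

```bash
python3 - <<'E'
from h import *
s,M,y=yaw_y(); p=s["tcp_pos"][:2]; a0=np.arctan2(p[1],p[0]); r0=np.hypot(*p)
a1=np.arctan2(338,559.6); r1=np.hypot(559.6,338); N=7; y1=.0884+np.pi/2
print(a0,r0,a1,r1,y1-y)
for k in range(N):
    u=lambda t:(lambda a,r:np.array([r*np.cos(a),r*np.sin(a)]))(a0+(a1-a0)*t,r0+(r1-r0)*t)
    yk=y+(y1-y)*k/N; ty=np.array([np.cos(yk),np.sin(yk)]); tx=np.array([-ty[1],ty[0]])
    b=u(k/N); print(k,[[round(float((u((k+j/5)/N)-b)@tx)),round(float((u((k+j/5)/N)-b)@ty)),0,round(-(y1-y)/N*j/5,3)] for j in range(1,6)])
E
```

```text
-1.2331518332249103 729.7154462797117 0.5433575820577395 653.7554282757429 2.8000909446471907
0 [[37, 0, 0, np.float64(-0.08)], [74, -1, 0, np.float64(-0.16)], [111, -5, 0, np.float64(-0.24)], [147, -10, 0, np.float64(-0.32)], [183, -17, 0, np.float64(-0.4)]]
1 [[36, 6, 0, np.float64(-0.08)], [72, 9, 0, np.float64(-0.16)], [108, 11, 0, np.float64(-0.24)], [145, 11, 0, np.float64(-0.32)], [181, 9, 0, np.float64(-0.4)]]
2 [[34, 11, 0, np.float64(-0.08)], [69, 19, 0, np.float64(-0.16)], [104, 26, 0, np.float64(-0.24)], [139, 32, 0, np.float64(-0.32)], [175, 35, 0, np.float64(-0.4)]]
3 [[32, 15, 0, np.float64(-0.08)], [65, 29, 0, np.float64(-0.16)], [98, 41, 0, np.float64(-0.24)], [131, 51, 0, np.float64(-0.32)], [165, 59, 0, np.float64(-0.4)]]
4 [[29, 19, 0, np.float64(-0.08)], [59, 37, 0, np.float64(-0.16)], [89, 53, 0, np.float64(-0.24)], [121, 68, 0, np.float64(-0.32)], [153, 81, 0, np.float64(-0.4)]]
5 [[25, 23, 0, np.float64(-0.08)], [52, 45, 0, np.float64(-0.16)], [79, 65, 0, np.float64(-0.24)], [108, 83, 0, np.float64(-0.32)], [137, 101, 0, np.float64(-0.4)]]
6 [[22, 26, 0, np.float64(-0.08)], [44, 51, 0, np.float64(-0.16)], [68, 74, 0, np.float64(-0.24)], [93, 97, 0, np.float64(-0.32)], [119, 117, 0, np.float64(-0.4)]]
```

Request:
move_arm --pt "37 0 0 -0.08" --pt "74 -1 0 -0.16" --pt "111 -5 0 -0.24" --pt "147 -10 0 -0.32" --pt "183 -17 0 -0.4"

```text
time_s: 2.03
tcp_pos: [402.2, -596.5, 245.3]
eef_rot: [2.874, 1.269, 0.001]
wrist_force: [0.2, 0.2, 0.3]
grip_width: 59.4
grip_force: 0.0
```

Request:
move_arm --pt "36 6 0 -0.08" --pt "72 9 0 -0.16" --pt "108 11 0 -0.24" --pt "145 11 0 -0.32" --pt "181 9 0 -0.4"

```text
time_s: 2.45
tcp_pos: [531.3, -468.9, 245.4]
eef_rot: [2.564, 1.815, 0.002]
wrist_force: [0.2, -0.6, 0.0]
grip_width: 59.7
grip_force: 0.0
```

Request:
move_arm --pt "34 11 0 -0.08" --pt "69 19 0 -0.16" --pt "104 26 0 -0.24" --pt "139 32 0 -0.32" --pt "175 35 0 -0.4"

```text
time_s: 2.87
tcp_pos: [622.8, -316.0, 245.4]
eef_rot: [2.153, 2.288, 0.002]
wrist_force: [0.5, -0.5, -0.8]
grip_width: 59.9
grip_force: 0.0
```

Request:
move_arm --pt "32 15 0 -0.08" --pt "65 29 0 -0.16" --pt "98 41 0 -0.24" --pt "131 51 0 -0.32" --pt "165 59 0 -0.4"

```text
time_s: 3.28
tcp_pos: [672.1, -147.7, 245.5]
eef_rot: [1.655, 2.67, 0.002]
wrist_force: [0.4, -0.5, 0.9]
grip_width: 59.7
grip_force: 0.0
```

Request:
move_arm --pt "29 19 0 -0.08" --pt "59 37 0 -0.16" --pt "89 53 0 -0.24" --pt "121 68 0 -0.32" --pt "153 81 0 -0.4"

```text
time_s: 3.7
tcp_pos: [677.0, 25.6, 245.5]
eef_rot: [1.092, 2.945, 0.002]
wrist_force: [-0.3, 0.7, 0.4]
grip_width: 59.8
grip_force: 0.0
```

Request:
move_arm --pt "25 23 0 -0.08" --pt "52 45 0 -0.16" --pt "79 65 0 -0.24" --pt "108 83 0 -0.32" --pt "137 101 0 -0.4"

```text
time_s: 4.12
tcp_pos: [639.2, 191.4, 245.5]
eef_rot: [0.485, 3.104, 0.002]
wrist_force: [0.4, -0.4, 0.1]
grip_width: 59.6
grip_force: 0.0
```

Request:
move_arm --pt "22 26 0 -0.08" --pt "44 51 0 -0.16" --pt "68 74 0 -0.24" --pt "93 97 0 -0.32" --pt "119 117 0 -0.4"

```text
time_s: 4.53
tcp_pos: [562.1, 339.7, 245.6]
eef_rot: [-0.141, 3.138, 0.002]
wrist_force: [-0.1, 0.2, -0.6]
grip_width: 59.8
grip_force: 0.0
```

```bash
python3 - <<'E'
from h import *
plan((559.6,338,150),.0884+np.pi/2)
E
```

```text
t 4.53 tcp [562.12 339.75 245.62] yaw 1.6606 tilt [0.0004 0.0015] F [-0.1  0.2 -0.6] w 59.8 gf 0.0 j7 0.53
 shift [ 2.71 -1.66 95.61]  turn 0.0014
```

Request:
move_arm --pt "1 -0.5 15 0" --pt "2 -1 35 0" --pt "2.7 -1.7 60 0" --pt "2.7 -1.7 80 0" --pt "2.7 -1.7 90 0"

```text
time_s: 4.95
tcp_pos: [559.6, 335.2, 153.1]
eef_rot: [0.134, -3.137, 0.001]
wrist_force: [-0.6, 0.2, 0.4]
grip_width: 60.2
grip_force: 0.0
```

Request:
move_arm --pt "0 0 0 0" --pt "0 0 0 0" --pt "0 0 0 0" --pt "0 0 0 0" --pt "0 0 0 0"

```text
time_s: 5.37
tcp_pos: [561.7, 334.3, 156.5]
eef_rot: [-0.127, 3.137, 0.001]
wrist_force: [0.7, 1.2, 0.9]
grip_width: 59.7
grip_force: 0.0
```

```bash
python3 - <<'E'
from h import *
plan((559.6,338,105),.0884+np.pi/2)
a=vision.camera("side")[210:310,160:310]; b=vision.camera("top")[170:270,160:310]
cv2.imwrite("pics/g1.png",np.vstack([cv2.resize(i,(450,300),interpolation=cv2.INTER_CUBIC) for i in(a,b)]))
E
```

```text
t 5.37 tcp [561.69 334.33 156.45] yaw 1.652 tilt [0.0015 0.0009] F [0.7 1.2 0.9] w 59.7 gf 0.0 j7 0.44
 shift [ 1.86  3.79 51.45]  turn -0.0072
```

View pics/g1.png

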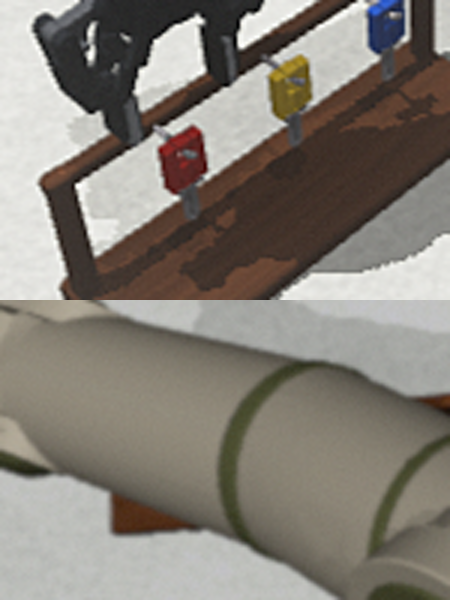

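The side view shows the open fingers on either side of the red key's place and above it, clear of the yellow key. The arm hides the top view. I'll let it settle before correcting.

Request:
move_arm --pt "0 0 0 0" --pt "0 0 0 0" --pt "0 0 0 0" --pt "0 0 0 0" --pt "0 0 0 0"

```text
time_s: 5.88
tcp_pos: [561.3, 333.9, 155.2]
eef_rot: [0.128, -3.139, 0.0]
wrist_force: [-0.8, 0.7, -0.3]
grip_width: 59.6
grip_force: 0.0
```

```bash
python3 - <<'E'
from h import *
plan((559.6,338,105),.0884+np.pi/2)
E
```

```text
t 5.88 tcp [561.27 333.9  155.24] yaw 1.652 tilt [-0.0001 -0.    ] F [-0.8  0.7 -0.3] w 59.6 gf 0.0 j7 0.44
 shift [ 1.33  4.23 50.24]  turn -0.0072
```

Request:
move_arm --pt "0.7 2 0 -0.007" --pt "1.3 4.2 5 -0.007" --pt "1.3 4.2 12 -0.007" --pt "1.3 4.2 20 -0.007" --pt "1.3 4.2 25 -0.007"

```text
time_s: 6.3
tcp_pos: [559.3, 337.6, 128.7]
eef_rot: [0.139, -3.137, 0.001]
wrist_force: [0.4, 0.1, -0.7]
grip_width: 59.9
grip_force: 0.0
```

Request:
move_arm --pt "0 0 6 0" --pt "0 0 13 0" --pt "0 0 19 0" --pt "0 0 23 0" --pt "0 0 25.2 0"

```text
time_s: 6.72
tcp_pos: [559.4, 337.8, 104.2]
eef_rot: [0.139, -3.138, 0.001]
wrist_force: [0.4, -0.4, 0.5]
grip_width: 59.7
grip_force: 0.0
```

Request:
move_arm --pt "0 0 0 0" --pt "0 0 0 0" --pt "0 0 0 0" --pt "0 0 0 0" --pt "0 0 0 0"

```text
time_s: 7.13
tcp_pos: [559.8, 338.0, 105.4]
eef_rot: [-0.138, 3.138, 0.0]
wrist_force: [-0.9, -0.2, -0.5]
grip_width: 59.7
grip_force: 0.0
```

Request:
move_arm --pt "0 0 0 0" --pt "0 0 0 0" --pt "0 0 0 0" --pt "0 0 0 0" --pt "0 0 0 0"

```text
time_s: 7.55
tcp_pos: [559.6, 338.0, 105.1]
eef_rot: [0.139, -3.138, 0.0]
wrist_force: [0.0, -0.2, -0.7]
grip_width: 59.9
grip_force: 0.0
```

```bash
python3 - <<'E'
from h import *
plan((559.6,338,105),.0884+np.pi/2)
a=vision.camera("side")[210:310,160:310]
cv2.imwrite("pics/g2.png",cv2.resize(a,(750,500),interpolation=cv2.INTER_CUBIC))
E
```

```text
t 7.55 tcp [559.64 337.99 105.05] yaw 1.659 tilt [-0. -0.] F [ 0.  -0.2 -0.7] w 59.9 gf 0.0 j7 0.39
 shift [0.04 0.02 0.05]  turn -0.0002
```

View pics/g2.png

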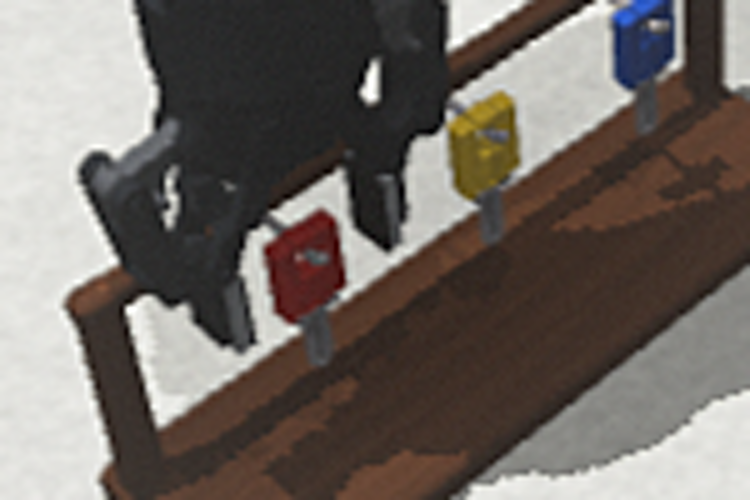

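The key head, at (305,265) in the crop, sits centred between the fingertips at (240,320) and (390,220). Closing.

Request:
move_arm --pt "0 0 0 0" --pt "0 0 0 0" --pt "0 0 0 0" --pt "0 0 0 0" --pt "0 0 0 0" --gripper 0 --grip_force 80

```text
time_s: 8.02
tcp_pos: [559.7, 338.1, 105.2]
eef_rot: [-0.139, 3.138, 0.0]
wrist_force: [0.3, -0.7, 1.9]
grip_width: 26.4
grip_force: 78.4
```

Request:
move_arm --pt "0 0 0 0" --pt "0 0 0 0" --pt "0 0 0 0" --pt "0 0 0 0" --pt "0 0 0 0"

```text
time_s: 8.43
tcp_pos: [559.7, 338.0, 105.2]
eef_rot: [-0.138, 3.138, 0.0]
wrist_force: [0.5, -1.1, 3.1]
grip_width: 26.8
grip_force: 78.5
```

```bash
python3 - <<'E'
from h import *
plan()
a=vision.camera("side")[210:310,160:310]
cv2.imwrite("pics/g3.png",cv2.resize(a,(600,400),interpolation=cv2.INTER_CUBIC))
E
```

```text
t 8.43 tcp [559.73 338.02 105.16] yaw 1.659 tilt [0.0001 0.0001] F [ 0.5 -1.1  3.1] w 26.8 gf 78.5 j7 0.39
```

View pics/g3.png

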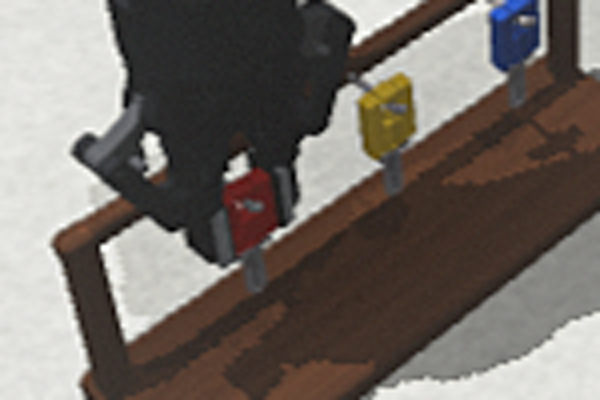

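The red head (248,210) is gripped square between the pads. Now lift 5.5 mm, draw toward the robot, then raise.

Request:
move_arm --pt "0 0 -1.5 0" --pt "0 0 -3 0" --pt "0 0 -4.5 0" --pt "0 0 -5.5 0" --pt "0 0 -5.5 0"

```text
time_s: 8.9
tcp_pos: [559.7, 338.0, 110.7]
eef_rot: [-0.138, 3.138, 0.0]
wrist_force: [1.4, 0.0, 1.1]
grip_width: 26.8
grip_force: 78.5
```

Request:
move_arm --pt "0 0 0 0" --pt "0 0 0 0" --pt "0 0 0 0" --pt "3 0 0 0" --pt "6 0 0 0"

```text
time_s: 9.32
tcp_pos: [553.4, 337.4, 110.4]
eef_rot: [0.138, -3.138, -0.0]
wrist_force: [0.5, 0.9, -0.2]
grip_width: 27.2
grip_force: 78.5
```

Request:
move_arm --pt "6 0 0 0" --pt "13 0 0 0" --pt "21 0 0 0" --pt "28 0 0 0" --pt "34 0 0 0"

```text
time_s: 9.73
tcp_pos: [518.6, 334.4, 110.7]
eef_rot: [0.139, -3.138, 0.0]
wrist_force: [-0.4, 0.4, -1.4]
grip_width: 27.3
grip_force: 78.5
```

Request:
move_arm --pt "4 0 0 0" --pt "4 0 -5 0" --pt "4 0 -15 0" --pt "4 0 -30 0" --pt "4 0 -45 0"

```text
time_s: 10.15
tcp_pos: [516.1, 334.2, 156.7]
eef_rot: [0.138, -3.138, -0.0]
wrist_force: [0.9, 0.4, 0.4]
grip_width: 26.9
grip_force: 78.6
```

Request:
move_arm --pt "0 0 -14 0" --pt "0 0 -24 0" --pt "0 0 -30 0" --pt "0 0 -30 0" --pt "0 0 -30 0"

```text
time_s: 10.57
tcp_pos: [516.0, 333.9, 185.6]
eef_rot: [-0.138, 3.138, -0.0]
wrist_force: [1.1, 0.1, -0.9]
grip_width: 26.5
grip_force: 78.5
```

```bash
python3 - <<'E'
from h import *
plan()
S=vision.camera("side");T=vision.camera("top")
for i in(S,T): print(cent(i,0,(150,150,300,300)),end=" ")
a=cent(S,0,(150,150,300,300))
print(cent(S,28,(240,220,275,265)),cent(S,115,(275,200,305,245)))
E
```

```text
t 10.57 tcp [515.98 333.89 185.63] yaw 1.6586 tilt [0.0003 0.    ] F [ 1.1  0.1 -0.9] w 26.5 gf 78.5 j7 0.41
(array([233.69264069, 241.54545455]), np.int32(231), array([77, 80, 14, 24], dtype=int32)) (array([262.        , 211.66666667]), np.int32(3), array([111,  61,   3,   2], dtype=int32)) (array([256.08, 238.69]), np.int32(200), array([10,  8, 14, 22], dtype=int32)) (array([288.01910828, 217.11464968]), np.int32(157), array([ 8,  7, 12, 21], dtype=int32))
```

Request:
move_arm --pt "1 -10 0 0.05" --pt "3 -33 0 0.12" --pt "6 -63 0 0.2" --pt "9 -94 0 0.28" --pt "11 -124.5 0 0.36"

```text
time_s: 11.08
tcp_pos: [515.1, 207.8, 184.7]
eef_rot: [-0.43, -3.111, 0.001]
wrist_force: [1.7, -0.6, -0.8]
grip_width: 26.6
grip_force: 78.5
```

Request:
move_arm --pt "-7 -24 0 0.07" --pt "-13 -48 0 0.14" --pt "-20 -72 0 0.21" --pt "-27 -96 0 0.28" --pt "-33.6 -120.4 0 0.36"

```text
time_s: 11.5
tcp_pos: [515.5, 82.9, 184.9]
eef_rot: [-0.98, -2.984, 0.001]
wrist_force: [-0.6, 0.8, 0.1]
grip_width: 26.9
grip_force: 78.5
```

Request:
move_arm --pt "-15 -20 0 0.07" --pt "-30 -40 0 0.14" --pt "-44 -61 0 0.21" --pt "-59 -81 0 0.28" --pt "-73.8 -100.9 0 0.36"

```text
time_s: 11.92
tcp_pos: [515.3, -42.2, 184.9]
eef_rot: [-1.499, -2.76, 0.001]
wrist_force: [0.1, -0.1, 0.8]
grip_width: 26.6
grip_force: 78.6
```

Request:
move_arm --pt "-31 -20 0 0.1" --pt "-62 -40 0 0.2" --pt "-86 -56 0 0.28" --pt "-100 -65 0 0.34" --pt "-104.6 -68.4 0 0.36"

```text
time_s: 12.33
tcp_pos: [515.3, -168.7, 184.9]
eef_rot: [-1.973, -2.444, 0.002]
wrist_force: [0.2, 0.2, -0.7]
grip_width: 26.5
grip_force: 78.6
```

Request:
move_arm --pt "0 0 0 0" --pt "0 0 0 0" --pt "0 0 0 0" --pt "0 0 0 0" --pt "0 0 0 0"

```text
time_s: 12.75
tcp_pos: [516.0, -164.5, 185.6]
eef_rot: [-1.962, -2.453, -0.001]
wrist_force: [0.9, 0.1, -0.3]
grip_width: 26.5
grip_force: 78.6
```

```bash
python3 - <<'E'
from h import *
plan((517.36,-166.63,160),.219)
S=vision.camera("side");T=vision.camera("top")
print(cent(S,0,(330,60,500,230)))
for c in("side","top"): print(c,[(t,[(d["pixel"],round(d["score"],2)) for d in finder.find_in(c,t)[:2]]) for t in("key_red","key_red_tip","lock_face")])
a=S[90:210,330:490]; b=T[160:280,340:500]
cv2.imwrite("pics/l1.png",np.hstack([cv2.resize(i,(400,300),interpolation=cv2.INTER_CUBIC) for i in(a,b)]))
E
```

```text
t 12.75 tcp [ 516.05 -164.49  185.63] yaw 0.2217 tilt [0.0001 0.0004] F [ 0.9  0.1 -0.3] w 26.5 gf 78.6 j7 0.09
 shift [-2.38  0.8  25.63]  turn 0.0027
(array([418.70547945, 135.31506849]), np.int32(146), array([83, 67, 14, 18], dtype=int32))
side [('key_red', [([417.1, 139.2], 0.7)]), ('key_red_tip', [([417.9, 136.3], 0.78), ([288.2, 217.9], 0.42)]), ('lock_face', [([388.0, 180.7], 0.71)])]
top [('key_red', []), ('key_red_tip', []), ('lock_face', [([393.0, 216.4], 0.87), ([251.7, 219.0], 0.72)])]
```

View pics/l1.png

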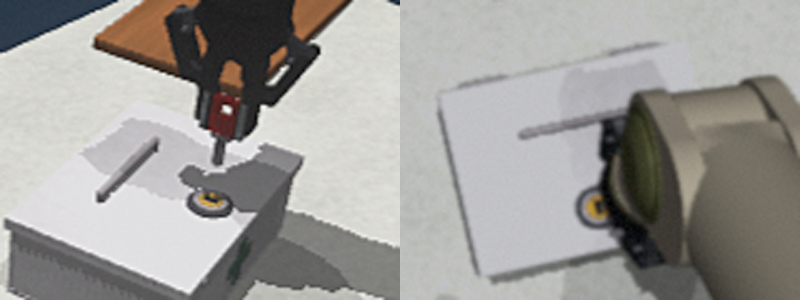

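The side view shows the key held upright with its tip at about (417,155), above the lock at (414,170). In the top view the wrist half hides the lock. Next I'll compare the projected key with what the side camera sees.

```bash
python3 - <<'E'
from h import *
s,M,y=yaw_y();t=s["tcp_pos"]
S=vision.camera("side");cv2.imwrite("pics/s2.png",S)
for z in(-20,-25,-30,-35,-40,-45,-50): print(z,proj("side",t+[0,0,z])[0].round(2))
g=cv2.cvtColor(S,cv2.COLOR_BGR2GRAY).astype(int); print(g[138:162,408:428])
w=np.array([[x,yy,z] for x in(-5,5) for yy in(-14,14) for z in(5,41)],float)
P=(w-[0,0,20])@np.array([M[:,0],M[:,1],[0,0,1]])+t; q=proj("side",P);print("head box",q.min(0),q.max(0), proj("side",t+[0,0,3])[0])
E
```

```text
-20 [419.   144.59]
-25 [418.66 146.47]
-30 [418.31 148.35]
-35 [417.97 150.22]
-40 [417.63 152.07]
-45 [417.29 153.91]
-50 [416.95 155.74]
[[227 205 136  78  57  42  58  59  54  51  54  54  55  54  55  55  45  64
   77  76]
 [231 200 119  73  53  41  57  61  56  54  49  54  53  52  54  53  48  66
   78  72]
 [228 178  88  39  30  36  49  56  54  55  59  53  56  51  53  50  45  66
   79  72]
 [225 222 218 187 129  85  54  50  54  56  58  55  53  51  53  51  53  70
   81  62]
 [222 225 228 229 227 231 171 107  77  52  55  53  55  54  52  48  59  74
   87  67]
 [223 222 224 224 230 238 177  87  64  54  56  54  50  50  54  45  66  75
   81  58]
 [223 220 221 220 224 230 199 126  69  64  72  63  60  59  52  38  78  85
   73  54]
 [223 221 222 223 225 226 229 234 169  70  62  72  68  60  56  58  57  57
   51 106]
 [218 225 225 224 224 225 229 244 171  53  60  67  88  91 116 199 231 196
  145 195]
 [196 201 221 228 228 227 229 223 139  47  61  63  82 190 229 233 235 230
  224 227]
 [193 195 200 201 203 198 226 220 140  57  59  56 110 210 235 226 226 226
  226 225]
 [195 197 198 198 198 196
[... 473 characters left out ...]

  207 211]
 [205 202 197 198 197 200 203 160  95  64  58 131 194 206 209 211 214 165
  122 128]
 [120 179 206 202 202 200 204 199 169 151 180 199 207 215 166 124 130 112
   98  97]
 [ 96 115 185 212 207 204 202 205 203 200 208 212 165 127 110  97 103 103
  104 105]
 [106 100 116 126 117 181 215 213 215 215 215 221 159  95 103 104 105 105
  107 108]
 [106 104 104  98 172 161 125 125 126 126 126 130 114 104 106 110 107 107
  105 107]
 [107 106 105 103 125 114  97  99 100 100 102 103 105 108 108 107 107 107
  106 108]
 [106 107 107 105 103 103 104 107 107 106 109 108 108 108 107 107 106 106
  107 108]]
head box [412.6523207  125.74936039] [428.8441518  145.69528527] [420.63180191 135.74546556]
```

Request:
move_arm --pt "-1.5 0.3 3 0.003" --pt "-3.3 0.6 8 0.003" --pt "-3.3 0.6 16 0.003" --pt "-3.3 0.6 25 0.003" --pt "-3.3 0.6 30 0.003"

```text
time_s: 13.62
tcp_pos: [516.6, -168.9, 154.0]
eef_rot: [-1.968, -2.447, 0.001]
wrist_force: [-0.5, 0.1, -0.8]
grip_width: 26.5
grip_force: 78.6
```

Request:
move_arm --pt "0 0 3 0" --pt "0 0 5 0" --pt "0 0 6 0" --pt "0 0 6.6 0" --pt "0 0 6.6 0"

```text
time_s: 14.03
tcp_pos: [517.2, -169.0, 149.0]
eef_rot: [1.969, 2.448, 0.0]
wrist_force: [0.9, -0.5, -0.7]
grip_width: 26.8
grip_force: 78.6
```

Request:
move_arm --pt "0 0 0 0" --pt "0 0 0 0" --pt "0 0 0 0" --pt "0 0 0 0" --pt "0 0 0 0"

```text
time_s: 14.45
tcp_pos: [517.2, -169.0, 149.1]
eef_rot: [1.969, 2.448, 0.0]
wrist_force: [0.1, -0.5, 0.0]
grip_width: 26.6
grip_force: 78.6
```

```bash
python3 - <<'E'
from h import *
plan((517.36,-166.63,149),.219)
S=vision.camera("side");cv2.imwrite("pics/s3.png",S)
cv2.imwrite("pics/l2.png",cv2.resize(S[140:185,385:445],(800,600),interpolation=cv2.INTER_CUBIC))
t=robot.sense()["tcp_pos"]
for z in(-30,-40,-45,-50): print(z,proj("side",t+[0,0,z])[0].round(2))
E
```

```text
t 14.45 tcp [ 517.18 -168.97  149.06] yaw 0.216 tilt [ 0.0002 -0.0001] F [ 0.1 -0.5  0. ] w 26.6 gf 78.6 j7 0.05
 shift [2.24 0.68 0.06]  turn -0.003
-30 [416.26 160.96]
-40 [415.61 164.51]
-45 [415.28 166.27]
-50 [414.96 168.01]
```

View pics/l2.png

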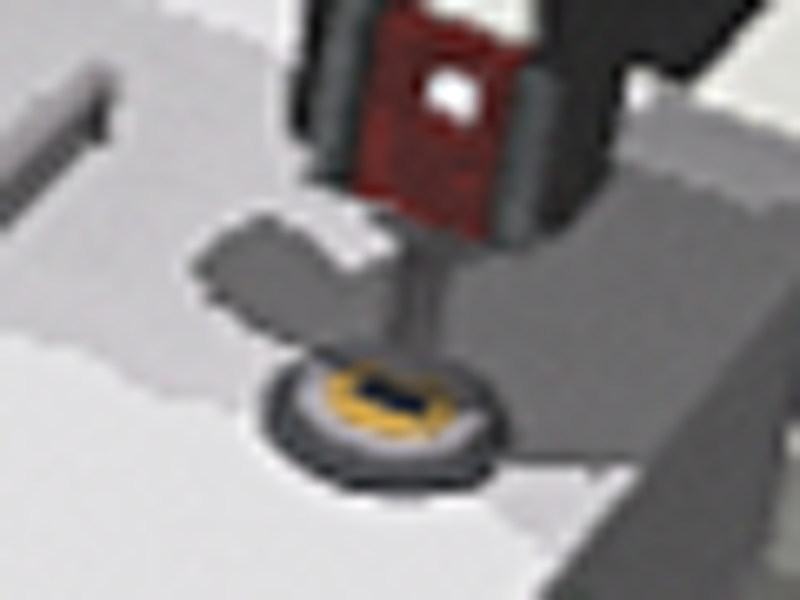

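```bash
python3 - <<'E'
from h import *
S=cv2.imread("pics/s3.png");g=cv2.cvtColor(S,cv2.COLOR_BGR2GRAY).astype(int)
print(g[158:178,406:426])
h=cv2.cvtColor(S,cv2.COLOR_BGR2HSV);print(cent(S,20,(400,160,430,185)))
f=517.36,-166.63
for z in(96,): print(proj("side",[*f,z]))
tx=np.array([-.2143,.9768,0]);ty=np.array([.9768,.2143,0])
J=[proj("side",np.array([*f,96])+d)[0]-proj("side",[*f,96])[0] for d in(tx,ty,np.array([0,0,1.]))];print(np.round(J,3))
# silhouettes of keyway and of blade end when at face height with TCP==lock
for L,W in((12,4.6),(10,3)):
  print(L,[proj("side",np.array([*f,96])+a*L/2*ty+b*W/2*tx)[0].round(2) for a in(-1,1) for b in(-1,1)])
E
```

```text
[[101  99 114 185 210 206 210 223 159  74  67  71  71  67  75  66  63  75
   77  95]
 [108 104 101 115 187 219 169 132 103  57  60  66  69  78  83  96 107 100
  100 106]
 [106 107 103  97 120 133 111  95  78  64  68  68  77 103 108 109 110 108
  107 109]
 [107 107 107 105 101 101 104 105  83  65  75  71  86 107 110 107 111 108
  107 107]
 [108 108 107 108 104 108 109  99  83  66  78  69  95 111 109 108 109 108
  107 107]
 [107 108 107 107 108 108 109  99  82  66  77  73  98 108 108 108 107 108
  109 109]
 [103 107 108 111 110 111 114  97  70  71  81  77  99 110 108 108 108 106
  107 107]
 [ 94 103 108 113 105  97  99  91  72  75  83  83 100 110 108 106 108 109
  107 107]
 [210 165  90  64  77  85  86  85  83  82  81  86 103 112 109 110 110 109
  109 108]
 [133  99 128 106  72  78  85  88  89  87  80  80  79  81 101 111 112 109
  106 110]
 [ 65 102 146 149 146 110  59  50  74  86  84  81  82  74  71  86 107 110
  109 107]
 [ 60 135 176 162 151 111  43  28  35  51  63  69  75  80  69  55  95 111
  109 109]
 [ 67 127 173 175 169 172 156 112  57  31  34 101  96  74  78  59  71 104
  111 
[... 280 characters left out ...]
0  75  92 100 107 106  97  94  81  70  69  67 102 103
   95  92]
 [232 197 109  53  70  79  81  77  74  78  75  78  78  80  60  53 165 204
  199 196]
 [230 232 227 197 117  55  47  54  59  62  60  51  45  61  83 166 208 210
  208 206]
 [225 226 232 232 226 226 228 194 169 168 168 209 228 227 226 215 205 201
  199 203]]
(array([413.55555556, 170.38888889]), np.int32(18), array([10,  8,  9,  5], dtype=int32))
[[414.05020163 169.42239314]]
[[-0.189  0.203]
 [-0.389 -0.148]
 [ 0.064 -0.348]]
12 [array([416.82, 169.84]), array([415.96, 170.78]), array([412.15, 168.07]), array([411.28, 169.  ])]
10 [array([416.28, 169.86]), array([415.72, 170.47]), array([412.39, 168.38]), array([411.82, 168.99])]
```

Correcting to the weighted target, then going down gently until I feel contact.

Request:
move_arm --pt "0.7 0.3 0 -0.003" --pt "1.3 0.5 0 -0.003" --pt "1.3 0.5 0 -0.003" --pt "1.3 0.5 1 -0.003" --pt "1.3 0.5 2 -0.003"

```text
time_s: 14.92
tcp_pos: [517.4, -167.6, 146.9]
eef_rot: [1.965, 2.451, -0.0]
wrist_force: [-0.0, -1.2, -0.7]
grip_width: 27.0
grip_force: 78.6
```

Request:
move_arm --pt "0 0 0.4 0" --pt "0 0 0.8 0" --pt "0 0 1.2 0" --pt "0 0 1.6 0" --pt "0 0 2 0"

```text
time_s: 15.33
tcp_pos: [517.4, -167.6, 144.9]
eef_rot: [-1.965, -2.451, 0.0]
wrist_force: [-0.2, 0.3, -0.2]
grip_width: 26.8
grip_force: 78.6
```

Request:
move_arm --pt "0 0 0.3 0" --pt "0 0 0.6 0" --pt "0 0 0.9 0" --pt "0 0 1.2 0" --pt "0 0 1.5 0"

```text
time_s: 15.75
tcp_pos: [517.4, -167.6, 143.4]
eef_rot: [1.965, 2.451, -0.0]
wrist_force: [-0.4, 0.6, -0.9]
grip_width: 27.0
grip_force: 78.6
```

```bash
python3 - <<'E'
from h import *
plan((517.36,-166.63,149),.219)
s,M,y=yaw_y();print("F tool",(M.T@s["wrist_force"]).round(1),"Mom tool",(M.T@s["moment"]).round(3))
E
```

```text
t 15.75 tcp [ 517.37 -167.6   143.45] yaw 0.219 tilt [ 0. -0.] F [-0.4  0.6 -0.9] w 27.0 gf 78.6 j7 0.05
 shift [ 0.94  0.2  -5.55]  turn -0.0
F tool [ 0.7 -0.3  0.9] Mom tool [-0.003 -0.015  0.025]
```

Request:
move_arm --pt "0 0 0.4 0" --pt "0 0 0.8 0" --pt "0 0 1.2 0" --pt "0 0 1.6 0" --pt "0 0 2 0"

```text
time_s: 16.17
tcp_pos: [517.3, -167.6, 141.4]
eef_rot: [-1.965, -2.451, 0.0]
wrist_force: [0.6, 0.7, 0.1]
grip_width: 26.8
grip_force: 78.6
```

Request:
move_arm --pt "0 0 0.3 0" --pt "0 0 0.6 0" --pt "0 0 0.9 0" --pt "0 0 1.2 0" --pt "0 0 1.5 0"

```text
time_s: 16.58
tcp_pos: [517.4, -167.6, 139.9]
eef_rot: [-1.965, -2.451, 0.0]
wrist_force: [0.1, -0.3, 0.4]
grip_width: 26.4
grip_force: 78.6
```

Request:
move_arm --pt "0 0 0.3 0" --pt "0 0 0.6 0" --pt "0 0 0.9 0" --pt "0 0 1.2 0" --pt "0 0 1.5 0"

```text
time_s: 17.0
tcp_pos: [517.3, -167.6, 138.4]
eef_rot: [-1.965, -2.451, 0.0]
wrist_force: [-0.2, -0.1, -0.7]
grip_width: 26.9
grip_force: 78.6
```

```bash
cat >> h.py <<'E'
def st():
    plan((517.36,-166.63,149),.219)
    s,M,y=yaw_y();print("F tool",(M.T@s["wrist_force"]).round(1),"Mom tool",(M.T@s["moment"]).round(3))
E
python3 -c "from h import *;st()"
```

```text
t 17.0 tcp [ 517.34 -167.59  138.41] yaw 0.219 tilt [-0. -0.] F [-0.2 -0.1 -0.7] w 26.9 gf 78.6 j7 0.04
 shift [  0.93   0.23 -10.59]  turn 0.0
F tool [-0.  -0.2  0.7] Mom tool [-0.022 -0.034  0.042]
```

The blade is inside the keyway with no side force. Now I'll find the first wafer.

Request:
move_arm --pt "0 0 0.3 0" --pt "0 0 0.6 0" --pt "0 0 0.9 0" --pt "0 0 1.2 0" --pt "0 0 1.5 0"

```text
time_s: 17.42
tcp_pos: [517.4, -167.6, 137.0]
eef_rot: [1.965, 2.451, 0.0]
wrist_force: [-0.4, -0.9, 1.7]
grip_width: 26.8
grip_force: 78.6
```

Request:
move_arm --pt "0 0 0.2 0" --pt "0 0 0.4 0" --pt "0 0 0.6 0" --pt "0 0 0.8 0" --pt "0 0 0.8 0"

```text
time_s: 17.83
tcp_pos: [517.5, -167.6, 136.4]
eef_rot: [1.965, 2.451, 0.0]
wrist_force: [-0.9, 0.9, 5.9]
grip_width: 26.8
grip_force: 79.0
```

```bash
python3 -c "from h import *;st()"
```

```text
t 17.83 tcp [ 517.49 -167.58  136.42] yaw 0.2191 tilt [ 0.0003 -0.0002] F [-0.9  0.9  5.9] w 26.8 gf 79.0 j7 0.04
 shift [  0.96   0.08 -12.58]  turn 0.0001
F tool [ 1.  -0.7 -5.9] Mom tool [ 0.195  0.11  -0.052]
```

Request:
move_arm --pt "0 0.6 0.1 0" --pt "0 1.1 0.1 0" --pt "0 0 0.1 0" --pt "0 -1.1 0.1 0" --pt "0 0 0.1 0"

```text
time_s: 18.25
tcp_pos: [516.6, -167.8, 135.9]
eef_rot: [-1.965, -2.45, 0.001]
wrist_force: [-2.2, -0.8, 1.7]
grip_width: 27.0
grip_force: 78.9
```

Request:
move_arm --pt "0 1.1 0.1 0" --pt "0 1.1 0.2 0" --pt "0 -1.1 0.2 0" --pt "0 -1.1 0.2 0" --pt "0 0 0.2 0"

```text
time_s: 18.67
tcp_pos: [517.2, -167.6, 135.7]
eef_rot: [-1.965, -2.451, -0.0]
wrist_force: [-1.6, 0.1, -0.1]
grip_width: 26.9
grip_force: 78.7
```

Request:
move_arm --pt "0 1.1 0.1 0" --pt "0 1.1 0.2 0" --pt "0 -1.1 0.2 0" --pt "0 -1.1 0.2 0" --pt "0 0 0.2 0"

```text
time_s: 19.08
tcp_pos: [517.3, -167.6, 135.6]
eef_rot: [1.965, 2.451, 0.0]
wrist_force: [0.8, 0.4, -1.4]
grip_width: 26.5
grip_force: 78.8
```

```bash
python3 -c "from h import *;st()"
```

```text
t 19.08 tcp [ 517.31 -167.63  135.64] yaw 0.2189 tilt [0.0002 0.0001] F [ 0.8  0.4 -1.4] w 26.5 gf 78.8 j7 0.04
 shift [  0.96   0.26 -13.36]  turn -0.0001
F tool [0.2 0.9 1.4] Mom tool [ 0.015 -0.032 -0.041]
```

Request:
move_arm --pt "0 1.1 0.2 0" --pt "0 1.1 0.3 0" --pt "0 -1.1 0.4 0" --pt "0 -1.1 0.6 0" --pt "0 0 0.6 0"

```text
time_s: 19.5
tcp_pos: [517.3, -167.6, 135.0]
eef_rot: [1.965, 2.451, 0.0]
wrist_force: [-0.1, -0.2, -1.1]
grip_width: 26.9
grip_force: 78.8
```

Request:
move_arm --pt "0 1.1 0.2 0" --pt "0 1.1 0.3 0" --pt "0 -1.1 0.4 0" --pt "0 -1.1 0.6 0" --pt "0 0 0.6 0"

```text
time_s: 19.92
tcp_pos: [517.4, -167.6, 134.5]
eef_rot: [1.965, 2.451, 0.0]
wrist_force: [1.0, 0.1, 0.1]
grip_width: 26.7
grip_force: 78.9
```

Request:
move_arm --pt "0 1.1 0.2 0" --pt "0 1.1 0.3 0" --pt "0 -1.1 0.4 0" --pt "0 -1.1 0.6 0" --pt "0 0 0.6 0"

```text
time_s: 20.33
tcp_pos: [517.4, -167.6, 133.9]
eef_rot: [1.965, 2.451, 0.0]
wrist_force: [-0.5, -0.2, -0.9]
grip_width: 27.0
grip_force: 78.9
```

```bash
python3 -c "from h import *;st()"
```

```text
t 20.33 tcp [ 517.4  -167.62  133.87] yaw 0.2189 tilt [0.0003 0.    ] F [-0.5 -0.2 -0.9] w 27.0 gf 78.9 j7 0.04
 shift [  0.98   0.18 -15.13]  turn -0.0001
F tool [-0.1 -0.5  0.9] Mom tool [ 0.042 -0.02  -0.028]
```

Request:
move_arm --pt "0 0.8 0.4 0" --pt "0 0.8 0.8 0" --pt "0 -0.8 1.2 0" --pt "0 -0.8 1.6 0" --pt "0 0 2 0"

```text
time_s: 20.75
tcp_pos: [517.3, -167.6, 131.8]
eef_rot: [1.965, 2.451, 0.0]
wrist_force: [0.2, 0.3, -0.6]
grip_width: 26.8
grip_force: 78.9
```

Request:
move_arm --pt "0 0 0.3 0" --pt "0 0 0.6 0" --pt "0 0 0.9 0" --pt "0 0 1.2 0" --pt "0 0 1.5 0"

```text
time_s: 21.17
tcp_pos: [517.4, -167.6, 130.3]
eef_rot: [1.965, 2.451, -0.0]
wrist_force: [0.5, -0.1, 0.5]
grip_width: 26.7
grip_force: 78.9
```

Request:
move_arm --pt "0 0 0.2 0" --pt "0 0 0.4 0" --pt "0 0 0.6 0" --pt "0 0 0.8 0" --pt "0 0 0.8 0"

```text
time_s: 21.58
tcp_pos: [517.5, -167.6, 129.7]
eef_rot: [1.965, 2.451, 0.0]
wrist_force: [0.5, 0.6, 2.2]
grip_width: 26.9
grip_force: 79.0
```

```bash
python3 -c "from h import *;st()"
```

```text
t 21.58 tcp [ 517.51 -167.57  129.7 ] yaw 0.219 tilt [ 0.0004 -0.0001] F [0.5 0.6 2.2] w 26.9 gf 79.0 j7 0.03
 shift [  0.95   0.06 -19.3 ]  turn -0.0
F tool [ 0.4  0.7 -2.2] Mom tool [-0.002  0.035 -0.059]
```

Second wafer touched, right where expected. Rocking again.

Request:
move_arm --pt "0 -1.1 0.2 0" --pt "0 -1.1 0.3 0" --pt "0 1.1 0.3 0" --pt "0 1.1 0.3 0" --pt "0 0 0.3 0"

```text
time_s: 22.0
tcp_pos: [517.7, -167.5, 129.2]
eef_rot: [1.965, 2.451, 0.001]
wrist_force: [1.9, 0.6, 0.6]
grip_width: 26.6
grip_force: 79.0
```

Request:
move_arm --pt "0 -1.1 0.2 0" --pt "0 -1.1 0.3 0" --pt "0 1.1 0.3 0" --pt "0 1.1 0.3 0" --pt "0 0 0.3 0"

```text
time_s: 22.42
tcp_pos: [517.5, -167.5, 128.8]
eef_rot: [-1.965, -2.451, -0.0]
wrist_force: [2.2, -0.3, 1.5]
grip_width: 26.8
grip_force: 79.0
```

Request:
move_arm --pt "0 -1.1 0.2 0" --pt "0 -1.1 0.3 0" --pt "0 1.1 0.4 0" --pt "0 1.1 0.5 0" --pt "0 0 0.5 0"

```text
time_s: 22.83
tcp_pos: [517.5, -167.5, 128.3]
eef_rot: [1.965, 2.451, 0.0]
wrist_force: [2.4, 0.2, 0.0]
grip_width: 26.6
grip_force: 78.9
```

Request:
move_arm --pt "0 -1.1 0.2 0" --pt "0 -1.1 0.3 0" --pt "0 1.1 0.4 0" --pt "0 1.1 0.5 0" --pt "0 0 0.5 0"

```text
time_s: 23.25
tcp_pos: [517.2, -167.6, 127.7]
eef_rot: [-1.965, -2.451, 0.001]
wrist_force: [1.7, 0.8, -0.6]
grip_width: 26.6
grip_force: 78.9
```

```bash
python3 -c "from h import *;st()"
```

```text
t 23.25 tcp [ 517.18 -167.59  127.74] yaw 0.219 tilt [-0.0006  0.0001] F [ 1.7  0.8 -0.6] w 26.6 gf 78.9 j7 0.03
 shift [  0.9    0.37 -21.26]  turn 0.0
F tool [0.4 1.8 0.6] Mom tool [-0.519 -0.014  0.005]
```

Request:
move_arm --pt "0 -1.1 0.2 0" --pt "0 -1.1 0.4 0" --pt "0 1.1 0.6 0" --pt "0 1.1 0.8 0" --pt "0 0 0.8 0"

```text
time_s: 23.67
tcp_pos: [517.1, -167.6, 127.0]
eef_rot: [-1.965, -2.451, 0.001]
wrist_force: [0.7, 0.7, -1.1]
grip_width: 26.5
grip_force: 79.1
```

Request:
move_arm --pt "0 -1 0.2 0" --pt "0 -1 0.4 0" --pt "0 1 0.8 0" --pt "0 1 1.2 0" --pt "0 0 1.5 0"

```text
time_s: 24.08
tcp_pos: [517.2, -167.6, 125.5]
eef_rot: [-1.965, -2.451, 0.001]
wrist_force: [-0.7, -0.1, -0.3]
grip_width: 26.7
grip_force: 79.1
```

Request:
move_arm --pt "0 -1 0.3 0" --pt "0 -1 0.6 0" --pt "0 1 0.9 0" --pt "0 1 1.2 0" --pt "0 0 1.5 0"

```text
time_s: 24.5
tcp_pos: [517.1, -167.6, 124.0]
eef_rot: [-1.965, -2.45, 0.001]
wrist_force: [-0.1, 0.5, -1.7]
grip_width: 26.9
grip_force: 79.1
```

```bash
python3 -c "from h import *;st()"
```

```text
t 24.5 tcp [ 517.14 -167.6   123.99] yaw 0.219 tilt [-0.0007 -0.    ] F [-0.1  0.5 -1.7] w 26.9 gf 79.1 j7 0.03
 shift [  0.9    0.41 -25.01]  turn -0.0
F tool [0.5 0.  1.7] Mom tool [-0.072 -0.024  0.051]
```

Request:
move_arm --pt "0 0.5 0.4 0" --pt "0 0.5 0.8 0" --pt "0 -0.5 1.2 0" --pt "0 0 1.6 0" --pt "0 0 2 0"

```text
time_s: 24.92
tcp_pos: [517.3, -167.6, 122.1]
eef_rot: [-1.965, -2.451, 0.0]
wrist_force: [-0.5, -0.2, -0.3]
grip_width: 27.1
grip_force: 79.1
```

Request:
move_arm --pt "0 0 0.3 0" --pt "0 0 0.6 0" --pt "0 0 0.9 0" --pt "0 0 1.2 0" --pt "0 0 1.5 0"

```text
time_s: 25.33
tcp_pos: [517.4, -167.6, 120.6]
eef_rot: [-1.965, -2.451, 0.0]
wrist_force: [0.3, 0.1, 1.4]
grip_width: 26.9
grip_force: 79.1
```

Request:
move_arm --pt "0 0 0.2 0" --pt "0 0 0.4 0" --pt "0 0 0.6 0" --pt "0 0 0.7 0" --pt "0 0 0.7 0"

```text
time_s: 25.75
tcp_pos: [517.4, -167.6, 120.2]
eef_rot: [1.965, 2.451, 0.0]
wrist_force: [-1.1, 1.2, 6.1]
grip_width: 26.9
grip_force: 79.4
```

```bash
python3 -c "from h import *;st()"
```

```text
t 25.75 tcp [ 517.44 -167.59  120.21] yaw 0.219 tilt [ 0.0003 -0.0002] F [-1.1  1.2  6.1] w 26.9 gf 79.4 j7 0.02
 shift [  0.95   0.13 -28.79]  turn 0.0
F tool [ 1.4 -0.8 -6.1] Mom tool [ 0.163  0.065 -0.056]
```

Third wafer reached. Rocking past it.

Request:
move_arm --pt "0 1.1 0.1 0" --pt "0 1.1 0.1 0" --pt "0 -1.1 0.1 0" --pt "0 -1.1 0.1 0" --pt "0 0 0.2 0"

```text
time_s: 26.17
tcp_pos: [517.0, -167.8, 119.8]
eef_rot: [-1.965, -2.45, 0.001]
wrist_force: [-1.6, -0.0, 2.5]
grip_width: 26.7
grip_force: 79.2
```

Request:
move_arm --pt "0 1.1 0.1 0" --pt "0 1.1 0.2 0" --pt "0 -1.1 0.3 0" --pt "0 -1.1 0.4 0" --pt "0 0 0.4 0"

```text
time_s: 26.58
tcp_pos: [516.9, -167.6, 119.2]
eef_rot: [-1.965, -2.45, 0.001]
wrist_force: [-2.7, 0.4, 1.3]
grip_width: 26.7
grip_force: 79.1
```

Request:
move_arm --pt "0 1.1 0.1 0" --pt "0 1.1 0.3 0" --pt "0 -1.1 0.4 0" --pt "0 -1.1 0.5 0" --pt "0 0 0.5 0"

```text
time_s: 27.0
tcp_pos: [517.3, -167.5, 118.8]
eef_rot: [-1.965, -2.451, -0.0]
wrist_force: [-1.1, -0.1, 0.3]
grip_width: 26.5
grip_force: 79.0
```

Request:
move_arm --pt "0 1.1 0.1 0" --pt "0 1.1 0.3 0" --pt "0 -1.1 0.4 0" --pt "0 -1.1 0.6 0" --pt "0 0 0.6 0"

```text
time_s: 27.42
tcp_pos: [517.4, -167.6, 118.2]
eef_rot: [1.965, 2.451, 0.0]
wrist_force: [0.1, -0.9, 0.5]
grip_width: 27.1
grip_force: 78.9
```

```bash
python3 -c "from h import *;st()"
```

```text
t 27.42 tcp [ 517.36 -167.62  118.25] yaw 0.219 tilt [0.0002 0.0001] F [ 0.1 -0.9  0.5] w 27.1 gf 78.9 j7 0.02
 shift [  0.96   0.22 -30.75]  turn -0.0
F tool [-0.9 -0.1 -0.5] Mom tool [ 0.189 -0.05  -0.034]
```

Request:
move_arm --pt "0 1.1 0.2 0" --pt "0 1.1 0.3 0" --pt "0 -1.1 0.5 0" --pt "0 -1.1 0.7 0" --pt "0 0 0.8 0"

```text
time_s: 27.83
tcp_pos: [517.4, -167.6, 117.5]
eef_rot: [1.965, 2.451, 0.0]
wrist_force: [-0.4, 0.0, 0.2]
grip_width: 26.8
grip_force: 79.0
```

Request:
move_arm --pt "0 0.8 0.2 0" --pt "0 0.8 0.4 0" --pt "0 -0.8 0.6 0" --pt "0 -0.8 0.8 0" --pt "0 0 1 0"

```text
time_s: 28.25
tcp_pos: [517.4, -167.6, 116.5]
eef_rot: [1.965, 2.451, 0.0]
wrist_force: [0.3, 0.1, -0.2]
grip_width: 26.7
grip_force: 79.1
```

Request:
move_arm --pt "0 0.8 0.2 0" --pt "0 0.8 0.4 0" --pt "0 -0.8 0.6 0" --pt "0 -0.4 0.8 0" --pt "0 0 0.9 0"

```text
time_s: 28.67
tcp_pos: [517.2, -167.6, 115.9]
eef_rot: [1.965, 2.451, -0.001]
wrist_force: [-2.7, 0.1, 8.7]
grip_width: 26.9
grip_force: 79.6
```

```bash
python3 -c "from h import *;st()"
```

```text
t 28.67 tcp [ 517.19 -167.63  115.86] yaw 0.219 tilt [-0.0002 -0.0003] F [-2.7  0.1  8.7] w 26.9 gf 79.6 j7 0.02
 shift [  0.93   0.38 -33.14]  turn -0.0
F tool [ 0.6 -2.7 -8.7] Mom tool [ 0.687  0.12  -0.06 ]
```

The shoulder is on the face: TCP z is 115.9, home was expected near 115.7, and there is 9 N of push. Turning clockwise in stages while watching the side forces.

Request:
move_arm --pt "0 0 0 0.04" --pt "0 0 0 0.09" --pt "0 0 0 0.14" --pt "0 0 0 0.2" --pt "0 0 0 0.25"

```text
time_s: 29.08
tcp_pos: [517.3, -167.4, 115.9]
eef_rot: [2.259, 2.184, 0.0]
wrist_force: [-2.2, 0.7, 6.6]
grip_width: 27.0
grip_force: 79.7
```

Request:
move_arm --pt "0 0 0 0.05" --pt "0 0 0 0.1" --pt "0 0 0 0.15" --pt "0 0 0 0.15" --pt "0 0 0 0.15"

```text
time_s: 29.5
tcp_pos: [517.2, -167.3, 115.9]
eef_rot: [-2.413, -2.012, 0.0]
wrist_force: [-1.9, 0.2, 6.6]
grip_width: 26.9
grip_force: 79.8
```

```bash
python3 -c "from h import *;st()"
```

```text
t 29.5 tcp [ 517.15 -167.34  115.93] yaw -0.1809 tilt [-0.0002 -0.0002] F [-1.9  0.2  6.6] w 26.9 gf 79.8 j7 -0.26
 shift [  0.73   0.07 -33.07]  turn -0.3999
F tool [-0.2 -1.9 -6.6] Mom tool [ 0.524  0.117 -0.055]
```

Request:
move_arm --pt "0 0 0 0.07" --pt "0 0 0 0.14" --pt "0 0 0 0.21" --pt "0 0 0 0.28" --pt "0 0 0 0.35"

```text
time_s: 29.92
tcp_pos: [516.7, -167.3, 115.9]
eef_rot: [-2.728, -1.556, 0.001]
wrist_force: [-3.6, 1.8, 6.9]
grip_width: 26.4
grip_force: 79.9
```

Request:
move_arm --pt "0 0 0 0.07" --pt "0 0 0 0.14" --pt "0 0 0 0.21" --pt "0 0 0 0.28" --pt "0 0 0 0.35"

```text
time_s: 30.33
tcp_pos: [516.4, -167.2, 115.9]
eef_rot: [-2.957, -1.057, 0.002]
wrist_force: [-4.5, 2.1, 8.9]
grip_width: 26.7
grip_force: 80.0
```

Request:
move_arm --pt "0 0 0 0.06" --pt "0 0 0 0.12" --pt "0 0 0 0.18" --pt "0 0 0 0.24" --pt "0 0 0 0.3"

```text
time_s: 30.75
tcp_pos: [516.2, -166.9, 115.9]
eef_rot: [-3.082, -0.605, 0.003]
wrist_force: [-6.0, 1.8, 9.0]
grip_width: 26.2
grip_force: 80.1
```

```bash
python3 -c "from h import *;st()"
```

```text
t 30.75 tcp [ 516.17 -166.91  115.86] yaw -1.1834 tilt [-0.0021  0.0009] F [-6.   1.8  9. ] w 26.2 gf 80.1 j7 -0.93
 shift [  1.16   0.13 -33.14]  turn -1.4024
F tool [-4.9 -4.  -9. ] Mom tool [ 0.939 -0.826 -0.067]
```

Request:
move_arm --pt "-0.2 -0.2 0 0.04" --pt "-0.4 -0.4 0 0.08" --pt "-0.7 -0.6 0 0.12" --pt "-0.7 -0.6 0 0.15" --pt "-0.7 -0.6 0 0.15"

```text
time_s: 31.17
tcp_pos: [516.0, -166.7, 115.9]
eef_rot: [-3.119, -0.374, 0.001]
wrist_force: [-2.6, 2.0, 7.2]
grip_width: 26.8
grip_force: 79.9
```

```bash
python3 -c "from h import *;st()"
```

```text
t 31.17 tcp [ 515.97 -166.75  115.89] yaw -1.3322 tilt [-0.0009  0.0005] F [-2.6  2.   7.2] w 26.8 gf 79.9 j7 -1.03
 shift [  1.36   0.19 -33.11]  turn -1.5512
F tool [-2.  -2.6 -7.2] Mom tool [ 0.565 -0.574 -0.092]
```

Request:
move_arm --pt "0 0 0 0.03" --pt "0 0 0 0.06" --pt "0 0 0 0.1" --pt "0 0 0 0.1" --pt "0 0 0 0.1"

```text
time_s: 31.58
tcp_pos: [515.9, -166.6, 115.9]
eef_rot: [-3.133, -0.22, 0.001]
wrist_force: [-3.2, 2.2, 8.5]
grip_width: 26.6
grip_force: 80.0
```

```bash
python3 -c "from h import *;st()"
```

```text
t 31.58 tcp [ 515.91 -166.64  115.9 ] yaw -1.4305 tilt [-0.001   0.0007] F [-3.2  2.2  8.5] w 26.6 gf 80.0 j7 -1.09
 shift [  1.41   0.17 -33.1 ]  turn -1.6495
F tool [-2.9 -2.6 -8.5] Mom tool [ 0.625 -0.671 -0.058]
```

Request:
move_arm --pt "0 0 0 0.03" --pt "0 0 0 0.06" --pt "0 0 0 0.08" --pt "0 0 0 0.08" --pt "0 0 0 0.08"

```text
time_s: 32.0
tcp_pos: [515.9, -166.6, 115.9]
eef_rot: [-3.139, -0.095, 0.002]
wrist_force: [-3.3, 3.1, 9.0]
grip_width: 26.8
grip_force: 80.0
```

```bash
python3 - <<'E'
from h import *
st()
for i in range(4):
    S=vision.camera("side"); s=robot.sense(); print(s["moment"].round(3),s["wrist_force"].round(1))
cv2.imwrite("pics/f1.png",cv2.resize(S[130:190,375:455],(800,600),interpolation=cv2.INTER_CUBIC))
plan()
for t in("mug","pill_bottle"): print(t,finder.find_in("side",t)[:1])
print(cent(S,28,(240,220,275,265))[0],cent(S,115,(275,200,305,245))[0])
E
```

```text
t 32.0 tcp [ 515.87 -166.55  115.87] yaw -1.5102 tilt [-0.0011  0.0009] F [-3.3  3.1  9. ] w 26.8 gf 80.0 j7 -1.14
 shift [  1.45   0.14 -33.13]  turn -1.7292
F tool [-3.1 -3.3 -9. ] Mom tool [ 0.587 -0.718 -0.177]
[0.596 0.732 0.078] [-4.   2.8  7.9]
[0.623 0.757 0.141] [-3.4  2.7  7.8]
[0.584 0.716 0.065] [-2.7  2.4  8. ]
[0.57  0.743 0.12 ] [-3.1  2.1  8.4]
t 32.2 tcp [ 515.87 -166.56  115.86] yaw -1.5101 tilt [-0.0011  0.0009] F [-3.1  2.1  8.4] w 26.5 gf 80.0 j7 -1.14
mug [{'pixel': [287.4, 158.7], 'score': 0.84}]
pill_bottle [{'pixel': [408.9, 243.8], 'score': 0.95}]
[256.07 238.64] [286.78723404 215.34042553]
```

View pics/f1.png

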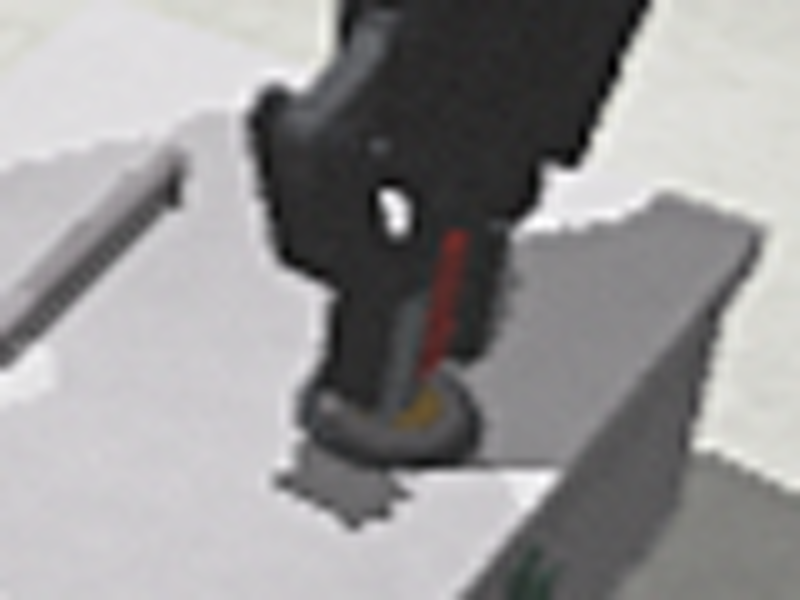

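The picture shows the key seated in the collar at about (405,400), with the head edge-on after its quarter turn and still in the pads. The torque is about 0.1 N m, which means it is against the stop. A small extra turn for margin, hold, then hand in.

Request:
move_arm --pt "0 0 0 0.02" --pt "0 0 0 0.04" --pt "0 0 0 0.04" --pt "0 0 0 0.04" --pt "0 0 0 0.04"

```text
time_s: 32.72
tcp_pos: [515.9, -166.5, 115.9]
eef_rot: [-3.14, -0.033, 0.002]
wrist_force: [-3.7, 2.3, 8.5]
grip_width: 26.5
grip_force: 80.0
```

```bash
python3 - <<'E'
from h import *
for i in range(4):
    vision.camera("side"); s=robot.sense(); print(s["moment"].round(3),s["wrist_force"].round(1))
plan(); print(ticket.close_job())
E
```

```text
[0.497 0.712 0.179] [-3.4  2.5  8.5]
[0.571 0.721 0.174] [-3.4  3.7  8.4]
[0.602 0.745 0.218] [-2.8  2.3  7.5]
[0.628 0.753 0.168] [-3.4  2.5  9.1]
t 32.92 tcp [ 515.84 -166.5   115.86] yaw -1.5499 tilt [-0.0012  0.001 ] F [-3.4  2.5  9.1] w 26.5 gf 80.0 j7 -1.17
the job is handed in; nothing more can be done
None
```

The red key is fully in the lock, turned clockwise against the stop and still gripped there, and the job is handed in. The other keys, the bottle and the mug were left in place, and I have not seen the judge's result.

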